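# Set the sample tube between the references and hold the comparator's hold-to-run paddle

## Task

Stand the blue-capped sample tube upright on the worktop midway between the two green-capped reference tubes and in line with them, in front of the backlight, and let go of it. Then press the black spring paddle of the hold-to-run switch down with the closed fingertips to the middle of its travel (the paddle level, its yellow pointer in the green band), never down to its bottom stop, and finish while still holding it there. Leave the reference tubes and the other things near the work where they stand.

Things in the scene. Friction and masses are not known exactly. Their poses are not given: they have to be found in the camera images.
- sample: the tube to move: capped 50 ml centrifuge tube with a BLUE screw cap, standing free on its flat skirt, 30 to 45 g. 111 mm tall; white body 27 mm across from z 0 to 94 mm, cap 34 mm across above that. Origin: centre of its underside; z up along the tube.
- ref_a: reference tube with a GREEN cap, left end of the row as seen from the robot; same sizes as the sample tube, loose. Origin: centre of its underside. The two reference tubes stand 200 to 220 mm apart, each 90 mm in front of the backlight's middle plane. Leave it.
- ref_b: reference tube with a GREEN cap, right end of the row; otherwise as ref_a. Leave it.
- backlight: fixed upright light panel behind the row of reference tubes: white diffuser in an aluminium frame, 270 mm wide (its y) and 112 mm high, 16 mm thick, feet 70 mm deep. Origin: under its centre, on the worktop; its x points away from the tubes (the tubes' row is the line x = -90 mm in its frame), y along the panel, z up.
- amber_bottle: brown reagent bottle with a blue cap, 43 mm across, 83 mm tall, loose bystander near the sample tube (the two may stand either way round). Origin: centre of underside. Leave it.
- timer: white bench timer lying flat, 60 x 62 x 16 mm, loose bystander. Origin: centre of underside. Leave it.
- filter_carton: blue carton, 65 x 90 x 40 mm, loose bystander. Origin: centre of underside. Leave it.
- switch_box: fixed hold-to-run switch: grey base 165 (x) x 78 (y) x 24 mm high, front (-x) to the robot. Origin: centre of underside, z up. Two cheeks 74 mm high at x = +55 mm carry the paddle pivot, along y, 62 mm above the worktop; the paddle reaches from it to -x. Index plate beside the pad at x -79 to -45, y 35 to 40 mm, 92 mm high: white, green, red bands from the top down.
- paddle (a joint): angle of the black spring paddle, rad: 0 released (raised 0.18 rad above level), 0.18 = middle of travel (level), 0.36 = bottom stop; the green band is 0.12 to 0.24. A spring returns it to 0; on the pad it takes about 3 N to start, about 8 N at 0.18 and 13.5 N at the bottom stop.
- paddle_pad (a point): centre of the top face of the paddle's pad (pad 50 x 52 mm, 12 mm thick), 100 mm from the pivot; moves with the paddle. About 86 mm above the worktop when released, 68 mm when level, 50 mm at the bottom stop (10 mm of descent per 0.1 rad).
There are look-alikes about, which are no part of the job. There is more than one size of the switch_box; the job needs the larger.

How it is judged:
On the way, in this order (a step that is already met when the one before it is completed fails the run):
1. the sample tube stands upright and released midway between the reference tubes, in their line (horizontal distance between sample and ref_a between 0.089 and 0.121 m and horizontal distance between sample and ref_b between 0.089 and 0.121 m and x of sample in the frame of backlight between -0.102 and -0.078 m and angle between sample's own z axis and vertical below 0.05 rad and height (world z) of sample below 0.005 m and linear speed of sample below 0.02 m/s and contact force between each of the fingers, the arm and sample below 0.05 N), for 0.3 s.
2. the fingertips hold the paddle in the green band (value of joint paddle between 0.12 and 0.24 rad and contact force between the fingers and switch_box above 2 N), for 0.5 s.
At the end, for the whole second after the job is handed in: sample upright, released, 89 to 121 mm from each reference tube and within 12 mm of their line; reference tubes upright within 12 mm of their start; fingers still press the paddle with over 2 N, in the green band (0.12 to 0.24 rad) (all of step 1 and all of step 2 and distance of each of ref_a, ref_b from where it was at the start of the episode below 0.012 m and angle between each of ref_a, ref_b's own z axis and vertical below 0.05 rad); the arm keeps its last pose, push and grip.
It fails at once if the paddle is pushed down to its bottom stop (beyond 0.335 rad) (value of joint paddle above 0.335 rad).
It fails at once if a reference tube is knocked over or shifted more than 12 mm (distance of any of ref_a, ref_b from where it was at the start of the episode above 0.012 m or angle between any of ref_a, ref_b's own z axis and vertical above 0.3 rad).
It fails at once if a bystander (amber bottle, timer, blue carton) is moved more than 20 mm or tipped (distance of any of amber_bottle, timer, filter_carton from where it was at the start of the episode above 0.02 m or angle between any of amber_bottle, timer, filter_carton's own z axis and vertical above 0.3 rad).
It also fails if it takes over 51 s, if anything falls off the work surface, if the arm or the gripper's body presses on something with over 40 N, if the wrist force passes 120 N, or if a joint passes its speed limit or range.

## Robot

A 6-joint arm with a two-finger parallel gripper is mounted at the origin on a cart in front of the work surface, level with it; the furniture and walls round the work are solid. World frame = base frame: x ahead of the robot, y to its left, z up, the work surface at z = 0. Lengths are in m, angles in rad, forces in N, time in s.
With the tool pointing down it reaches from about 0.35 to 0.85 m from the base axis. Payload 8.1 kg.
Tool frame: the origin (TCP) lies at the very end of the fingers, on their centre line; the grasp point (between the pads) lies 19 mm behind it; z points along the fingers, y is the line along which they close (so a half turn about z gives the same grasp; the last joint's range is limited). The gripper opens to 93 mm and grips with 3 to 60 N. Pads are 15 mm wide; open, the fingers measure 128 mm over their backs; the gripper's body (75 mm by 188 mm) begins 65 mm behind the grasp point.
Start: joints at [1.155, 0.13, 1.488, -0, 1.523, -0.085], TCP at [0.195, 0.567, 0.219] pointing down, gripper open.
Joint ranges: [-2.96, 2.96], [-0.89, 2.26], [0.02, 2.5], [-1.34, 4.48], [0, 2.73], [-2.66, 2.66]. Speed limits (rad/s): [2.39, 2.39, 2.79, 3.14, 3.14, 3.14].

## Interface

Orientations are given as a rotation vector (axis times angle).
In Python, from plant import monitor, eyes, ticket gives the robot as it stands.
- The arm moves only by the tool arm_command, never from a script. Its argument "deltas" is a list that holds one entry, the list of rows, each a list of 6 numbers: the shift along the world's x, y, z in cm, then the turn, a rotation vector about the world's x, y, z in degrees. In form: [[[tx, ty, tz, rx, ry, rz], ...]]. A call has 1 to 12 rows; each row shifts and turns the commanded pose from where the row before left it; what a row does not reach is not made up. A row lasts 1/12 s, in which the tool goes at most 41.7 mm and 7.16 degrees, less where a joint would pass 70% of its speed; a pose out of reach is approached as far as the arm can. A call is refused whole if a number of a shift passes 4.17 or a number of a turn 7.16, either way. A call with a gripper value outside its range is refused whole. "gripper" is the opening, from -1 (shut) to 1 (fully open), set as the call begins (left out, the last holds). The fingers move at their own pace and stop on an object; "squeeze" is the grip in N (left out, the last holds). Time passes only in rows, so rows that do not move let the fingers close. It gives the time, the measured TCP pose, the force, the opening and the grip force at its end, in the units of the state.
- monitor.read_state(): the state, without advancing time (a new reading comes with each control period).
- eyes.read_camera(name): name is "scene" or "top" or "wrist"; returns the picture (384x512x3 uint8, blue, green, red); there is no depth.
- eyes.camera_model(name): a dict with "fx", "fy", "cx", "cy" (pixels), "rvec" (rotation vector, rad) and "tvec" (3), from world to camera coordinates, as OpenCV has them. Camera axes: x right, y down, z forward; pixel columns grow to the right and rows downward; lengths in m; the calibration is good to about 2 mm. A picture is of the moment at which its call begins: read the wrist's pose just before it. camera_model takes no time and is no camera call; for the wrist camera it gives the pose at the moment of the call.
- ticket.close_job(): hands the job in; it is judged then, once.
The state is a dict: "t": time; "q": joint angles; "dq": joint speeds; "joint_torque": joint torques, N m; "tool_pos": TCP position; "orientation": TCP orientation; "force": force on the tool from outside, world axes, zero at the start; "wrist_torque": the same for the moment, N m; "opening": finger opening in m; "gripper_force": force on a finger pad.
Only numpy, scipy, OpenCV 4.12 (cv2) and the standard library are available. Lean on these libraries where they do the work, as an engineer would, in place of code of your own. Each camera call takes 0.05 s, during which the arm holds its last target. There are 200 camera calls.

## Working session

There is one attempt and no reset: what is moved stays moved. The work goes in short steps, Python scripts to look and compute and a tool call to move; the robot and the scene stay as the last step left them, time stands still between calls to the robot, and variables do not carry over. Pictures are saved under pics/ and viewed, at most 10 in all, crops included, and the job is handed in when it is done.

Besides the shell and the picture viewer there is one more tool, called in YAML: its name, and indented under it one key for each argument. arm_command: Moves the arm, as the interface text tells. Its arguments: {"type":"object","properties":{"deltas":{"type":"array"},"gripper":{"type":"number"},"squeeze":{"type":"number"}},"required":["deltas"]}

```bash
ls; mkdir -p pics; cat > h.py <<'E'
import numpy as np, cv2
from plant import monitor, eyes, ticket
def cam(n):
    m=eyes.camera_model(n); K=np.array([[m['fx'],0,m['cx']],[0,m['fy'],m['cy']],[0,0,1.]])
    R,_=cv2.Rodrigues(np.array(m['rvec'],float)); return K,R,np.array(m['tvec'],float)
def ray(c,u,v):
    K,R,t=c; return -R.T@t, R.T@np.linalg.solve(K,[u,v,1.])
def onz(c,u,v,z):
    o,d=ray(c,u,v); return o+d*(z-o[2])/d[2]
def px(c,p):
    K,R,t=c; q=K@(R@np.array(p,float)+t); return q[:2]/q[2]
E
python3 - <<'E'
from h import *
print(monitor.read_state())
for n in('scene','top','wrist'):
    im=eyes.read_camera(n); cv2.imwrite(f'pics/{n}0.png',im); c=cam(n); print(n,c[0][0,0],(-c[1].T@c[2]).round(3),c[1][2].round(2))
E
```

```text
pics
{'t': 0.0, 'q': array([ 1.15464735e+00,  1.31136744e-01,  1.48925741e+00,  1.01338415e-05,
        1.52302210e+00, -8.54013982e-02]), 'dq': array([-0.00134338, -0.00100529,  0.00096508, -0.00120667,  0.00104546,
       -0.00012766]), 'joint_torque': array([ 1.65675661e-03, -5.59854198e+01, -4.91750336e+01,  7.69145228e-02,
        3.54853109e-02, -1.05645943e-04]), 'tool_pos': array([0.19459572, 0.56696676, 0.21761406]), 'orientation': array([-5.17096673e-01, -3.09827419e+00,  2.77056066e-03]), 'force': array([-0.08904958, -0.27526376,  0.83757446]), 'wrist_torque': array([ 0.02085306,  0.05173473, -0.01928661]), 'gripper_force': 0.0, 'opening': 0.09332418282592937}
scene 382.7009894353433 [-0.321 -0.598  0.728] [ 0.71  0.45 -0.54]
top 387.65624875143817 [ 0.432 -0.05   1.401] [ 0.08  0.01 -1.  ]
wrist 307.81853338698573 [0.13  0.59  0.384] [ 0.23 -0.08 -0.97]
```

View pics/scene0.png

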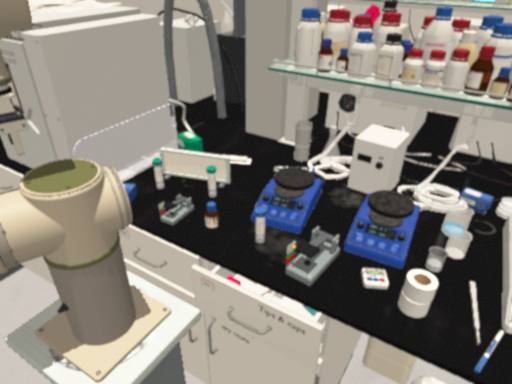

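View pics/top0.png

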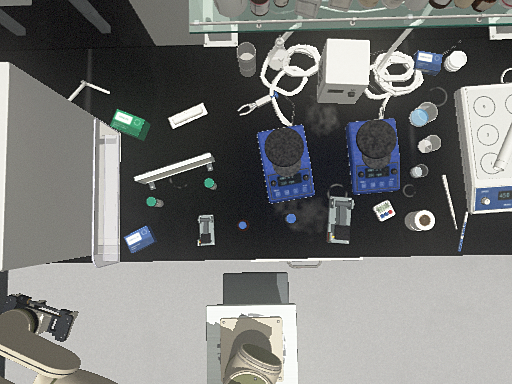

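The scene view shows green caps at (157,161) and (212,172), with the panel between them. There are two blue-capped candidates for the sample:
- Scene (211,215), top (242,225): brown body, so this is the amber bottle.
- Scene (260,225), top (291,218): white body, so this is the sample.

There are also two switches: a small one at top (206,230) and the larger one at top (340,218). I'll check these in one crop and measure.

```bash
python3 - <<'E'
from h import *
t=cv2.imread('pics/top0.png'); s=cv2.imread('pics/scene0.png')
a=cv2.resize(t[150:260,120:370],(800,352),interpolation=cv2.INTER_CUBIC)
b=cv2.resize(s[180:290,145:395],(560,246),interpolation=cv2.INTER_CUBIC)
o=np.zeros((600,800,3),np.uint8); o[:352]=a; o[353:599,:560]=b; cv2.imwrite('pics/crop1.png',o)
ct,cs=cam('top'),cam('scene')
def blobs(im,lo,hi,roi,amin):
    x0,y0,x1,y1=roi; h=cv2.cvtColor(im,cv2.COLOR_BGR2HSV)[y0:y1,x0:x1]
    n,_,st,ce=cv2.connectedComponentsWithStats(cv2.inRange(h,lo,hi))
    return [(ce[i]+[x0,y0],st[i]) for i in range(1,n) if st[i][4]>=amin]
for nm,lo,hi,roi in(('green',(65,80,40),(95,255,255),(130,170,230,215)),('blue',(100,100,60),(125,255,255),(225,205,310,235))):
    for ce,st in blobs(t,lo,hi,roi,10): print('top',nm,ce.round(1),st[2:],onz(ct,*ce,.105).round(4),onz(ct,*ce,.08).round(4))
for nm,lo,hi,roi in(('green',(65,80,40),(95,255,255),(140,150,225,195)),('blue',(100,100,40),(125,255,255),(195,195,275,235))):
    for ce,st in blobs(s,lo,hi,roi,10): print('scene',nm,ce.round(1),st[2:],onz(cs,*ce,.105).round(4),onz(cs,*ce,.08).round(4))
E
```

```text
top green [208.4 182.3] [10 10 82] [0.5764 0.131  0.105 ] [0.5792 0.1345 0.08  ]
top green [150.5 201. ] [10  9 78] [0.5175 0.3266 0.105 ] [0.5192 0.3338 0.08  ]
top blue [290.9 217.9] [10  9 71] [ 0.451  -0.1431  0.105 ] [ 0.4514 -0.1449  0.08  ]
top blue [242.2 224.8] [ 8  8 48] [0.4316 0.0195 0.105 ] [0.4315 0.0208 0.08  ]
scene green [197.5 150. ] [12  1 12] [0.6647 0.2611 0.105 ] [0.7043 0.2956 0.08  ]
scene green [156.6 161.4] [ 8  7 49] [0.5148 0.3227 0.105 ] [0.5484 0.3597 0.08  ]
scene green [210.8 168.9] [ 9  7 56] [0.5748 0.1299 0.105 ] [0.6108 0.1592 0.08  ]
scene blue [264.4 210.3] [ 25  33 509] [ 0.4614 -0.1496  0.105 ] [ 0.4928 -0.1316  0.08  ]
scene blue [211.1 205.6] [ 11  12 116] [ 0.3978 -0.007   0.105 ] [0.4266 0.0167 0.08  ]
```

View pics/crop1.png

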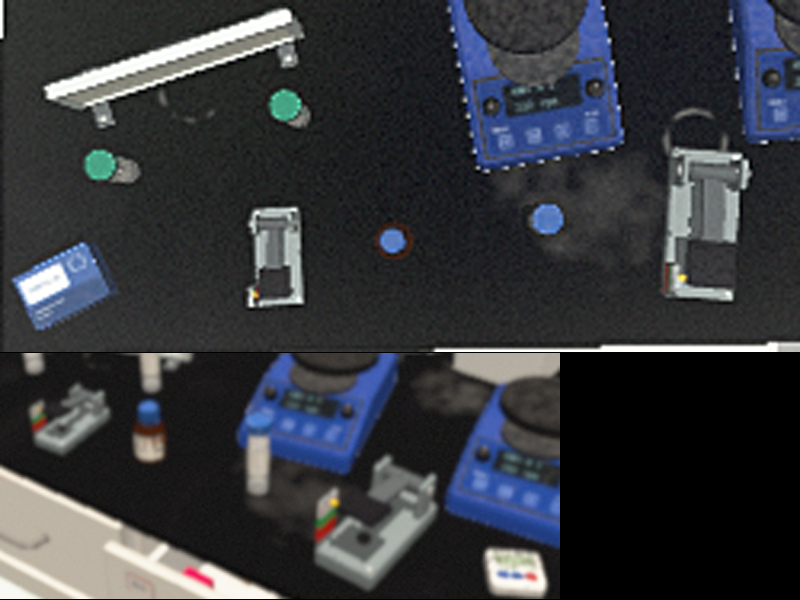

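The crop confirms the choice. The sample is the white-bodied tube with the blue cap at top (291,218), the amber bottle with its brown rim is at (242,225), and the larger switch is at (340,218) with its pad at about (342,233). The reference tubes measure 204 mm apart, which fits the 200–220 mm given. I'll move towards the sample, turning the tool so the fingers close along world y.

arm_command:
  deltas:
    - [[2, -3, 0.3, 0, 0, 1.6], [2, -3.2, 0.3, 0, 0, 1.6], [2, -3.2, 0.3, 0, 0, 1.6], [2, -3.2, 0.3, 0, 0, 1.6], [2, -3.2, 0, 0, 0, 1.6], [2, -3.2, 0, 0, 0, 1.6], [2, -3.2, 0, 0, 0, 1.6], [2, -3.2, 0, 0, 0, 1.6], [2, -3.2, 0, 0, 0, 1.6], [1, -3.2, 0, 0, 0, 1.6], [1, -3.2, 0, 0, 0, 1.6], [1, -3.2, 0, 0, 0, 1.6]]
  gripper: 1

```text
t: 1.15
tool_pos: [0.405, 0.1837, 0.2304]
orientation: [0.009, -3.141, 0.0]
force: [0.1, 1.0, -0.1]
opening: 0.0929
gripper_force: 0.0
```

arm_command:
  deltas:
    - [[0, -3.2, 0, 0, 0, 0], [0, -3.2, 0, 0, 0, 0], [0, -3.2, 0, 0, 0, 0], [0, -3.2, 0, 0, 0, 0], [0, -3.2, 0, 0, 0, 0], [0, -3.2, 0, 0, 0, 0], [0, -3, 0, 0, 0, 0], [0, -2, 0, 0, 0, 0], [0, 0, 0, 0, 0, 0], [0, 0, 0, 0, 0, 0]]

```text
t: 1.98
tool_pos: [0.4046, -0.0572, 0.2304]
orientation: [0.002, -3.141, -0.001]
force: [0.1, -0.4, -0.0]
opening: 0.0925
gripper_force: 0.0
```

```bash
python3 - <<'E'
from h import *
c=cam('wrist'); im=eyes.read_camera('wrist'); cv2.imwrite('pics/w1.png',im)
np.savez('w1.npz',K=c[0],R=c[1],t=c[2]); print((-c[1].T@c[2]).round(3))
h=cv2.cvtColor(im,cv2.COLOR_BGR2HSV)
n,_,st,ce=cv2.connectedComponentsWithStats(cv2.inRange(h,(100,100,60),(125,255,255)))
for i in range(1,n):
    if st[i][4]>60: print(ce[i].round(1),st[i],onz(c,*ce[i],.109).round(4))
print(px(c,(.451,-.143,.111)),px(c,(.4315,.02,.083)))
E
```

```text
[ 0.336 -0.057  0.397]
[323.3 208.1] [309 194  30  29 660] [0.4216 0.0122 0.109 ]
[175.3 232.1] [156 218  31  34 440] [ 0.4467 -0.1337  0.109 ]
[205.3 262.1] [ 161  249   84   24 1325] [ 0.4792 -0.105   0.109 ]
[152.3 325.3] [ 129  305   79   48 1053] [ 0.5539 -0.165   0.109 ]
[224.9 326. ] [200 305  42  38 677] [ 0.5547 -0.0866  0.109 ]
[247.6 322.3] [240 305  17  35 427] [ 0.5501 -0.062   0.109 ]
[135.2 351.6] [123 328  33  34 341] [ 0.5876 -0.1866  0.109 ]
[165.65997999 236.86451717] [324.66190856 210.02588974]
```

View pics/w1.png

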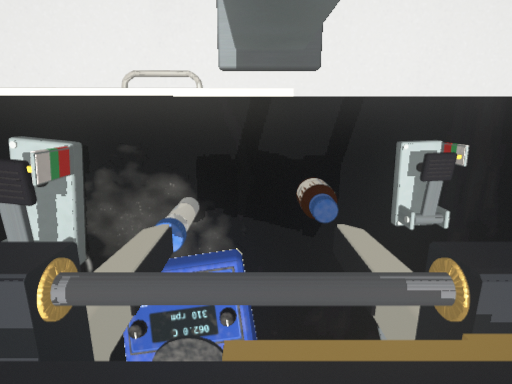

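The wrist view shows the sample, with its white body and blue cap near (172,236), partly behind a finger. The amber bottle's cap is at (323,208), which agrees with the top view to about 2 mm. The big switch's pad is at the left, near (15,182). Next I'll hover over the sample.

arm_command:
  deltas:
    - [[1.5, -2.9, 0, 0, 0, 0], [1.5, -2.9, 0, 0, 0, 0], [1.5, -2.8, 0, 0, 0, 0], [0, 0, -2, 0, 0, 0], [0, 0, -2, 0, 0, 0], [0, 0, -2, 0, 0, 0], [0, 0, 0, 0, 0, 0], [0, 0, 0, 0, 0, 0]]

```text
t: 2.7
tool_pos: [0.4492, -0.141, 0.1697]
orientation: [0.009, -3.139, -0.002]
force: [-0.1, 0.7, 1.4]
opening: 0.0931
gripper_force: 0.0
```

```bash
python3 - <<'E'
from h import *
print(monitor.read_state()['tool_pos'])
c=cam('wrist'); im=eyes.read_camera('wrist'); cv2.imwrite('pics/w2.png',im)
np.savez('w2.npz',K=c[0],R=c[1],t=c[2])
h=cv2.cvtColor(im,cv2.COLOR_BGR2HSV)
n,_,st,ce=cv2.connectedComponentsWithStats(cv2.inRange(h,(100,100,60),(125,255,255)))
for i in range(1,n):
    if st[i][4]>60: print(ce[i].round(1),st[i],onz(c,*ce[i],.111).round(4))
print(px(c,(.451,-.143,.111)))
E
```

```text
[ 0.44919744 -0.14096616  0.16970377]
[437.8 179.8] [ 415  162   46   37 1279] [ 0.4249 -0.0024  0.111 ]
[250.3 211.2] [ 229  189   44   45 1541] [ 0.4501 -0.1422  0.111 ]
[245.3 254.5] [ 167  235  154   38 3104] [ 0.486 -0.146  0.111]
[271.3 267.1] [211 258  99  15 772] [ 0.4968 -0.1252  0.111 ]
[176.4 332.8] [170 305  13  57 389] [ 0.5584 -0.2047  0.111 ]
[202.4 328.8] [ 179  305   79   55 1485] [ 0.5544 -0.1824  0.111 ]
[302.1 325.9] [273 305  48  35 674] [ 0.5511 -0.098   0.111 ]
[324.6 322. ] [318 305  14  35 321] [ 0.5473 -0.0792  0.111 ]
[249.25239494 212.34664967]
```

View pics/w2.png

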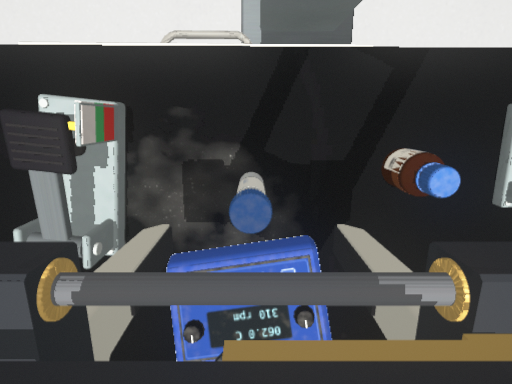

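The wrist view puts the sample cap at (250,211), i.e. x 0.450, y -0.142, the same as the top view to 1 mm and centred between the fingers. I'll descend and grip the tube body.

arm_command:
  deltas:
    - [[0.1, -0.1, -1.6, 0, 0, 0], [0, 0, -1.6, 0, 0, 0], [0, 0, -1.6, 0, 0, 0], [0, 0, -1.6, 0, 0, 0], [0, 0, -1.6, 0, 0, 0], [0, 0, -1.6, 0, 0, 0], [0, 0, -1.6, 0, 0, 0], [0, 0, -1.0, 0, 0, 0], [0, 0, 0, 0, 0, 0], [0, 0, 0, 0, 0, 0]]

```text
t: 3.58
tool_pos: [0.4514, -0.1434, 0.0495]
orientation: [-0.007, 3.141, -0.0]
force: [-0.4, -0.7, 1.0]
opening: 0.0925
gripper_force: 0.0
```

arm_command:
  deltas:
    - [[0, 0, 0, 0, 0, 0], [0, 0, 0, 0, 0, 0], [0, 0, 0, 0, 0, 0], [0, 0, 0, 0, 0, 0], [0, 0, 0, 0, 0, 0], [0, 0, 0, 0, 0, 0], [0, 0, 0, 0, 0, 0], [0, 0, 0, 0, 0, 0], [0, 0, 0, 0, 0, 0], [0, 0, 0, 0, 0, 0]]
  gripper: -1
  squeeze: 12

```text
t: 4.42
tool_pos: [0.4508, -0.1435, 0.0486]
orientation: [0.007, -3.141, -0.0]
force: [0.0, 0.7, -0.3]
opening: 0.0322
gripper_force: 12.0
```

arm_command:
  deltas:
    - [[0, 0, 0, 0, 0, 0], [0, 0, 0.5, 0, 0, 0], [0, 0, 0.5, 0, 0, 0], [0, 0, 1, 0, 0, 0], [0, 0, 1, 0, 0, 0], [0, 0, 0, 0, 0, 0], [0, 0, 0, 0, 0, 0]]

```text
t: 5.0
tool_pos: [0.4519, -0.144, 0.0801]
orientation: [-0.007, 3.139, -0.002]
force: [0.4, -0.1, -0.8]
opening: 0.0325
gripper_force: 12.0
```

```bash
python3 - <<'E'
from h import *
s=monitor.read_state(); print(s['tool_pos'],s['opening'],s['gripper_force'])
im=eyes.read_camera('scene'); cv2.imwrite('pics/s2.png',cv2.resize(im[130:290,130:370],(720,480),interpolation=cv2.INTER_CUBIC))
E
```

```text
[ 0.45192725 -0.14399875  0.08012006] 0.03245877820369627 11.987587012627046
```

View pics/s2.png

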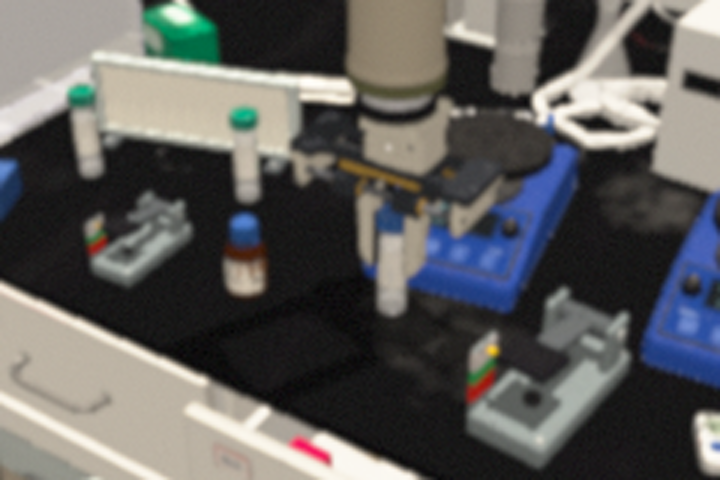

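The scene crop shows the tube hanging upright in the fingers, its foot at crop (392,315), about 7 px higher than before. The amber bottle, reference tubes and switches are where they were. I'll lift it higher and carry it over.

arm_command:
  deltas:
    - [[0, 0, 1.5, 0, 0, 0], [0, 0, 2.5, 0, 0, 0], [0, 0, 2.5, 0, 0, 0], [0, 0, 2.5, 0, 0, 0], [0, 0, 2, 0, 0, 0], [0, 0, 1, 0, 0, 0], [0.2, 1, 0, 0, 0, 0], [0.5, 2, 0, 0, 0, 0], [0.7, 2.7, 0, 0, 0, 0], [0.7, 2.7, 0, 0, 0, 0], [0.7, 2.7, 0, 0, 0, 0], [0.7, 2.7, 0, 0, 0, 0]]

```text
t: 6.05
tool_pos: [0.4849, -0.0035, 0.1963]
orientation: [0.006, -3.139, -0.001]
force: [0.3, -1.1, -1.0]
opening: 0.0329
gripper_force: 12.0
```

arm_command:
  deltas:
    - [[0.7, 2.7, 0, 0, 0, 0], [0.7, 2.7, 0, 0, 0, 0], [0.7, 2.7, 0, 0, 0, 0], [0.7, 2.7, 0, 0, 0, 0], [0.7, 2.7, 0, 0, 0, 0], [0.7, 2.7, 0, 0, 0, 0], [0.7, 2.7, 0, 0, 0, 0], [0.7, 2.7, 0, 0, 0, 0], [0.5, 1.2, 0, 0, 0, 0], [0, 0, 0, 0, 0, 0], [0, 0, 0, 0, 0, 0]]

```text
t: 6.97
tool_pos: [0.5455, 0.2231, 0.1963]
orientation: [0.009, -3.138, 0.002]
force: [-0.8, -0.7, -0.0]
opening: 0.0329
gripper_force: 12.0
```

```bash
python3 - <<'E'
from h import *
s=monitor.read_state(); print(s['tool_pos'],s['orientation'],s['opening'],s['gripper_force'])
c=cam('wrist'); im=eyes.read_camera('wrist'); cv2.imwrite('pics/w3.png',im)
h=cv2.cvtColor(im,cv2.COLOR_BGR2HSV)
n,_,st,ce=cv2.connectedComponentsWithStats(cv2.inRange(h,(65,80,40),(95,255,255)))
for i in range(1,n):
    if st[i][4]>60: print(ce[i].round(1),st[i],onz(c,*ce[i],.109).round(4))
E
```

```text
[0.5455065  0.2230905  0.19625542] [ 9.43343382e-03 -3.13825524e+00  1.83674664e-03] 0.032858416657761784 11.987493495362287
[73.3 62.8] [63 58 22 11 94] [0.4368 0.085  0.109 ]
[373.2 168.5] [ 351  148   46   42 1512] [0.5173 0.3236 0.109 ]
[147.6 228.8] [ 127  212   43   31 1080] [0.5717 0.1316 0.109 ]
```

View pics/w3.png

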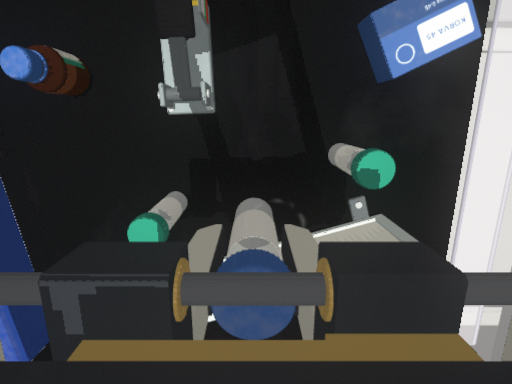

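The wrist view shows both green caps at (148,229) and (373,169), one on each side, and the held tube vertical between the fingers. The positions agree with the top view to 2–4 mm, so the midpoint is about (0.546, 0.228). I'll lower the tube there.

arm_command:
  deltas:
    - [[0, 0.4, -1, 0, 0, 0], [0, 0, -2, 0, 0, 0], [0, 0, -2, 0, 0, 0], [0, 0, -2, 0, 0, 0], [0, 0, -2, 0, 0, 0], [0, 0, -2, 0, 0, 0], [0, 0, -1.5, 0, 0, 0], [0, 0, -1, 0, 0, 0], [0, 0, -0.6, 0, 0, 0], [0, 0, -0.3, 0, 0, 0], [0, 0, 0, 0, 0, 0], [0, 0, 0, 0, 0, 0]]

```text
t: 8.02
tool_pos: [0.5475, 0.2266, 0.0555]
orientation: [-0.006, 3.14, 0.001]
force: [0.3, -0.3, -0.3]
opening: 0.0323
gripper_force: 12.0
```

arm_command:
  deltas:
    - [[0, 0, -0.2, 0, 0, 0], [0, 0, -0.2, 0, 0, 0], [0, 0, -0.1, 0, 0, 0], [0, 0, 0, 0, 0, 0], [0, 0, 0, 0, 0, 0], [0, 0, 0, 0, 0, 0]]

```text
t: 8.52
tool_pos: [0.5469, 0.2265, 0.0497]
orientation: [-0.007, 3.141, 0.0]
force: [0.3, -0.2, -0.8]
opening: 0.0324
gripper_force: 12.0
```

arm_command:
  deltas:
    - [[0, 0, -0.1, 0, 0, 0], [0, 0, 0, 0, 0, 0], [0, 0, 0, 0, 0, 0], [0, 0, 0, 0, 0, 0]]

```text
t: 8.85
tool_pos: [0.5468, 0.2265, 0.0486]
orientation: [0.007, -3.142, -0.0]
force: [-0.1, 0.3, -0.5]
opening: 0.0325
gripper_force: 12.0
```

arm_command:
  deltas:
    - [[0, 0, 0, 0, 0, 0], [0, 0, 0, 0, 0, 0], [0, 0, 0, 0, 0, 0], [0, 0, 0, 0, 0, 0], [0, 0, 0, 0, 0, 0], [0, 0, 0, 0, 0, 0], [0, 0, 0, 0, 0, 0], [0, 0, 0, 0, 0, 0], [0, 0, 0, 0, 0, 0], [0, 0, 0, 0, 0, 0]]
  gripper: 0.6

```text
t: 9.68
tool_pos: [0.5469, 0.2265, 0.0486]
orientation: [0.007, -3.142, 0.0]
force: [-0.1, -0.2, 0.5]
opening: 0.0742
gripper_force: 0.0
```

arm_command:
  deltas:
    - [[0, 0, 1, 0, 0, 0], [0, 0, 2, 0, 0, 0], [0, 0, 2.5, 0, 0, 0], [0, 0, 2.5, 0, 0, 0], [0, 0, 2.5, 0, 0, 0], [0, 0, 2.5, 0, 0, 0], [0, 0, 2, 0, 0, 0], [0, 0, 1, 0, 0, 0], [-2, 0, 0, 0, 0, 0], [-2, 0, 0, 0, 0, 0], [0, 0, 0, 0, 0, 0], [0, 0, 0, 0, 0, 0]]

```text
t: 10.68
tool_pos: [0.5063, 0.2266, 0.2086]
orientation: [0.008, -3.142, 0.0]
force: [0.5, -0.3, -0.1]
opening: 0.0744
gripper_force: 0.0
```

```bash
python3 - <<'E'
from h import *
s=monitor.read_state(); print(s['tool_pos'],s['opening'],s['force'])
for nm in ('wrist','top'):
  c=cam(nm); im=eyes.read_camera(nm); cv2.imwrite(f'pics/{nm}4.png',im)
  h=cv2.cvtColor(im,cv2.COLOR_BGR2HSV)
  for lo,hi in (((65,80,40),(95,255,255)),((100,100,60),(125,255,255))):
    n,_,st,ce=cv2.connectedComponentsWithStats(cv2.inRange(h,lo,hi))
    for i in range(1,n):
      p=onz(c,*ce[i],.11)
      if st[i][4]>20 and .4<p[0]<.65 and 0.0<p[1]<.4: print(nm,lo[0],ce[i].round(1),st[i],p.round(4))
E
```

```text
[0.50628584 0.2265555  0.20861322] 0.0743853413787495 [ 0.53070476 -0.29985028 -0.14501313]
wrist 65 [ 80.8 103.4] [ 71 101  20   6  88] [0.4271 0.0846 0.11  ]
wrist 65 [359.8 208.2] [ 339  189   42   40 1255] [0.5164 0.3232 0.11  ]
wrist 100 [398.5  70.6] [ 348   18  114  102 4772] [0.4007 0.344  0.11  ]
wrist 100 [391.   96.1] [385  89  13  15 150] [0.4203 0.3402 0.11  ]
wrist 100 [ 35.3 110.2] [  14   95   44   31 1157] [0.4327 0.0461 0.11  ]
wrist 100 [  7.4 219.7] [  0 178  24  67 809] [0.5287 0.0045 0.11  ]
wrist 100 [252.9 238.5] [ 235  220   37   38 1110] [0.5458 0.2274 0.11  ]
top 65 [208.5 182.3] [204 178  10  10  79] [0.5759 0.13   0.11  ]
top 100 [242.2 224.9] [239 221   8   8  49] [0.4313 0.0194 0.11  ]
```

The tube was left at (0.546, 0.227), which is 100 mm and 102 mm from the reference tubes and in line with them. Neither reference tube has moved. Now I'll locate the large switch's pad.

```bash
python3 - <<'E'
from h import *
d=np.load('w2.npz'); c=(d['K'],d['R'],d['t']); ct=cam('top')
for q in ((8,112),(72,120),(75,172),(5,165)): print('w2 pad',onz(c,*q,.086).round(3))
for q in ((125,102),(118,255),(45,97)): print('w2 base',onz(c,*q,.024).round(3))
f=lambda x,y:(120+x/3.2,150+y/3.2)
print('top pad',onz(ct,*f(712,265),.086).round(3))
for q in ((688,240),(737,240),(735,290),(690,288)): print(onz(ct,*f(*q),.086).round(3))
for q in ((665,297),(733,300),(745,160),(672,150)): print('base',onz(ct,*f(*q),.024).round(3))
E
```

```text
w2 pad [ 0.377 -0.333  0.086]
w2 pad [ 0.383 -0.283  0.086]
w2 pad [ 0.425 -0.287  0.086]
w2 pad [ 0.419 -0.343  0.086]
w2 base [ 0.366 -0.265  0.024]
w2 base [ 0.528 -0.288  0.024]
w2 base [ 0.362 -0.342  0.024]
top pad [ 0.398 -0.316  0.086]
[ 0.424 -0.292  0.086]
[ 0.423 -0.344  0.086]
[ 0.371 -0.339  0.086]
[ 0.374 -0.292  0.086]
base [ 0.362 -0.276  0.024]
base [ 0.357 -0.35   0.024]
base [ 0.511 -0.37   0.024]
base [ 0.524 -0.29   0.024]
```

arm_command:
  deltas:
    - [[-1, -2, 0, 0, 0, 0], [-1, -3, 0, 0, 0, 0], [-1, -3.2, 0, 0, 0, 0], [-1, -3.2, 0, 0, 0, 0], [-1, -3.2, 0, 0, 0, 0], [-1, -3.2, 0, 0, 0, 0], [-1, -3.2, 0, 0, 0, 0], [-1, -3.2, 0, 0, 0, 0], [0, -3.2, 0, 0, 0, 0], [0, -3.2, 0, 0, 0, 0], [0, -3.2, 0, 0, 0, 0], [0, -3.2, 0, 0, 0, 0]]
  gripper: -1

```text
t: 11.78
tool_pos: [0.427, -0.1457, 0.2088]
orientation: [-0.006, 3.141, -0.001]
force: [0.4, -0.1, 0.3]
opening: 0.0016
gripper_force: 0.0
```

The two views agree: pad centre about (0.398, -0.314), switch yawed about -7°, and the base corners fit 165 x 78 mm. I'll move above the pad with the fingers closed.

arm_command:
  deltas:
    - [[-0.4, -2.4, 0, 0, 0, -1], [-0.4, -2.4, 0, 0, 0, -1], [-0.4, -2.4, 0, 0, 0, -1], [-0.4, -2.4, 0, 0, 0, -1], [-0.4, -2.4, 0, 0, 0, -1], [-0.4, -2.4, 0, 0, 0, -1], [-0.5, -2.4, 0, 0, 0, -1], [0, 0, -2.5, 0, 0, 0], [0, 0, -2.5, 0, 0, 0], [0, 0, -2, 0, 0, 0], [0, 0, 0, 0, 0, 0], [0, 0, 0, 0, 0, 0]]
  gripper: -1

```text
t: 12.78
tool_pos: [0.3972, -0.3112, 0.1376]
orientation: [-0.186, -3.134, -0.003]
force: [0.6, -0.2, 0.9]
opening: 0.0006
gripper_force: 0.0
```

```bash
python3 - <<'E'
from h import *
s=monitor.read_state(); print(s['tool_pos'],s['orientation'],s['opening'],s['force'])
c=cam('wrist'); im=eyes.read_camera('wrist')
u=px(c,(.398,-.314,.086)); print(u, px(c,s['tool_pos']))
cv2.circle(im,tuple(int(x) for x in u),3,(0,0,255),-1); cv2.imwrite('pics/w5.png',im)
E
```

```text
[ 0.39718552 -0.31124411  0.1375819 ] [-1.85511562e-01 -3.13369011e+00 -3.13210145e-03] 0.0005647032861949336 [ 0.59897251 -0.22381939  0.94106131]
[248.4317846 214.4076182] [251.88981924 239.46526141]
```

View pics/w5.png

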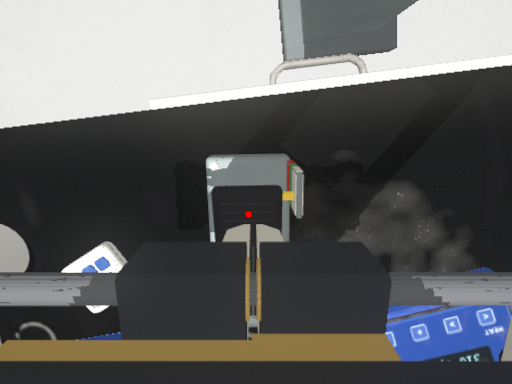

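The wrist view shows the pad spanning columns 213–280 with its front edge at row 187. The computed pad centre (red dot) is at (248,214), and the fingertips sit over the pad clear of the index plate at (297,190). I'll descend to just above it.

arm_command:
  deltas:
    - [[0, -0.3, -1, 0, 0, 0], [0, 0, -1, 0, 0, 0], [0, 0, -1, 0, 0, 0], [0, 0, -0.6, 0, 0, 0], [0, 0, -0.5, 0, 0, 0], [0, 0, -0.4, 0, 0, 0], [0, 0, 0, 0, 0, 0], [0, 0, 0, 0, 0, 0], [0, 0, 0, 0, 0, 0]]

```text
t: 13.58
tool_pos: [0.3981, -0.3147, 0.094]
orientation: [0.185, 3.136, -0.001]
force: [-0.3, 0.2, 0.4]
opening: 0.0006
gripper_force: 0.0
```

arm_command:
  deltas:
    - [[0, 0, -0.2, 0, 0, 0], [0, 0, -0.2, 0, 0, 0], [0, 0, -0.2, 0, 0, 0], [0, 0, -0.2, 0, 0, 0], [0, 0, 0, 0, 0, 0], [0, 0, 0, 0, 0, 0], [0, 0, 0, 0, 0, 0]]

```text
t: 14.17
tool_pos: [0.3979, -0.3147, 0.0858]
orientation: [0.185, 3.136, -0.0]
force: [-1.9, -0.6, 2.6]
opening: 0.0007
gripper_force: 1.2
```

arm_command:
  deltas:
    - [[0, 0, -0.3, 0, 0, 0], [0, 0, -0.3, 0, 0, 0], [0, 0, -0.3, 0, 0, 0], [0, 0, -0.3, 0, 0, 0], [0, 0, -0.2, 0, 0, 0], [0, 0, -0.2, 0, 0, 0], [0, 0, 0, 0, 0, 0], [0, 0, 0, 0, 0, 0], [0, 0, 0, 0, 0, 0]]

```text
t: 14.92
tool_pos: [0.3973, -0.3147, 0.0695]
orientation: [-0.185, -3.135, 0.0]
force: [-6.2, -0.3, 6.5]
opening: 0.0002
gripper_force: 3.4
```

```bash
python3 - <<'E'
from h import *
s=monitor.read_state(); print(s['tool_pos'],s['opening'],s['force'])
im=eyes.read_camera('wrist'); a=cv2.resize(im[140:260,190:320],(520,480),interpolation=cv2.INTER_CUBIC)
cs=eyes.read_camera('scene'); b=cv2.resize(cs[215:285,275:345],(280,280),interpolation=cv2.INTER_CUBIC); d=cv2.resize(cs[140:210,140:240],(280,196))
o=np.zeros((480,800,3),np.uint8); o[:,:520]=a; o[:280,520:]=b; o[282:478,520:]=d; cv2.imwrite('pics/w6.png',o)
E
```

```text
[ 0.39730974 -0.3146694   0.06948456] 0.0001853456058807977 [-6.24053344 -0.32220392  6.46214198]
```

View pics/w6.png

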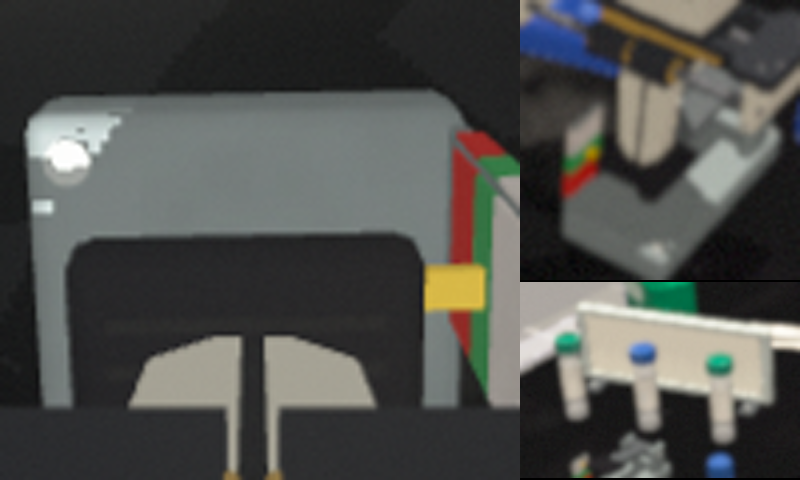

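The crop shows the yellow pointer in the green band (upper right, about (590,152)), with the fingertips on the pad. The lower-right inset shows the blue-capped tube upright and in line between the green caps. I'll hold here.

arm_command:
  deltas:
    - [[0, 0, -0.1, 0, 0, 0], [0, 0, 0, 0, 0, 0], [0, 0, 0, 0, 0, 0], [0, 0, 0, 0, 0, 0], [0, 0, 0, 0, 0, 0], [0, 0, 0, 0, 0, 0], [0, 0, 0, 0, 0, 0], [0, 0, 0, 0, 0, 0], [0, 0, 0, 0, 0, 0], [0, 0, 0, 0, 0, 0], [0, 0, 0, 0, 0, 0], [0, 0, 0, 0, 0, 0]]

```text
t: 16.02
tool_pos: [0.3973, -0.3146, 0.0686]
orientation: [-0.185, -3.135, 0.0]
force: [-5.5, -0.4, 7.3]
opening: 0.0004
gripper_force: 3.6
```

```bash
python3 - <<'E'
from h import *
s=monitor.read_state(); print(s['t'],s['tool_pos'],s['force'])
if .064<s['tool_pos'][2]<.072 and s['force'][2]>4: print(ticket.close_job())
E
```

```text
16.0167 [ 0.3973238  -0.31464915  0.06858199] [-5.54433821 -0.3948588   7.29117965]
the job is handed in; nothing more can be done
None
```

I handed the job in at 16.0 s, with no verdict shown: the sample tube stands released midway between the reference tubes (100 and 102 mm from them), and the closed fingertips hold the large switch's paddle about level, in the green band, with about 7 N.

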